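# Nest the square ramekins

## Task

Put the two loose square ramekins away on the stack: nest them one inside the other in the square ramekin on the wooden stand, each turned until it drops fully home and sits level. The six-sided and the round ramekin do not nest with them, so leave those two where they are, and do not disturb the other things on the stove.

Things in the scene. Friction and masses are not known exactly. Their poses are not given: they have to be found in the camera images.
- stack_rim (a point): Centre of the mouth, at rim height, 72 mm above the steel cover, of the square ramekin fastened upright on the stand: same shape and size as the loose square ones. It stands turned ANY way about the vertical (a square repeats every 90 degrees) and this point's axes do NOT tell which: look or feel. It does not turn under light touch (below 1 N m).
- stand: Fixed wooden disc 120 x 10 mm under that ramekin, on the fixed 22 mm steel cover that lies over the burners and carries everything; origin below centre. A square ramekin lowered in goes 40 mm below the rim beneath if turned to match within 4 degrees; then band rests on rim, its own rim 22 mm higher. Turned wrongly it stops at 39 mm at 5 degrees off, 32 at 10, 23 at 20, 18 at 30, 15 at 45: a force stop of 4 N feels it.
- square_a_mid (a point): Loose square ramekin that nests: brown stoneware, 60 mm across at the rim, 62 mm tall. Point at its centre, 31 mm above its underside, z up, x and y square to its four flats. Upright square band, 60 mm outside, 54 inside, from 40 mm up to the rim; below it a square body steps in to 51 mm and tapers to 35 mm at the underside. 0.1 to 0.25 kg. Grip two opposite flats of the band, at most 18 mm below the rim, to stay clear of the ramekin beneath.
- square_b_mid (a point): The other loose square ramekin, the same in all as square_a. The second to go on nests in the first in the same way, its rim another 22 mm higher. Point at its centre, 31 mm above its underside, z up, x and y square to its flats.
- six_sided_mid (a point): Six-sided ramekin: brown stoneware, 60 mm across at the rim, 62 mm tall. Point at its centre, 31 mm above its underside, z up. Does not nest in a square one; leave it standing
- round_straight_mid (a point): Round, straight-walled ramekin without a step: brown stoneware, 60 mm across at the rim, 62 mm tall. Point at its centre, 31 mm above its underside, z up. Does not nest; leave it standing
- bystander_mug: Cream mug with a handle, 83 x 117 mm, 94 mm tall, bystander standing behind the work; must not be disturbed. Point at its underside centre
- bystander_jar: Honey jar with grey lid, 71 mm across, 110 mm tall, bystander standing behind the work; must not be disturbed. Point at its underside centre
- bystander_spice: Spice jar with green cap, 46 mm across, 106 mm tall, bystander standing behind the work; must not be disturbed. Point at its underside centre

How it is judged:
By the outcome, as a careful person would: the job done as asked, in the order asked, and still so for the second after the job is handed in, with the robot touching nothing.
It also fails if it takes over 58 s, if anything falls off the work surface, if the arm or the gripper's body presses on something with over 40 N, if the wrist force passes 120 N, or if a joint passes its speed limit or range.

## Robot

A 6-joint arm with a two-finger parallel gripper is mounted at the origin on a cart in front of the work surface, level with it; the furniture and walls round the work are solid. World frame = base frame: x ahead of the robot, y to its left, z up, the work surface at z = 0. Lengths are in mm, angles in rad, forces in N, time in s.
With the tool pointing down it reaches from about 325 to 750 mm from the base axis. Payload 7.6 kg.
Tool frame: the origin (TCP) lies midway between the tips of the shut fingers; the grasp point (between the pads) lies 19 mm behind it (manip.tcp_to_grasp is the distance from the TCP to the grasp point, in mm); z points along the fingers, y is the line along which they close (so a half turn about z gives the same grasp; the last joint's range is limited). The gripper opens to 85 mm and grips with 20 to 120 N. Pads are 22 mm wide; open, the fingers measure 114 mm over their backs; the gripper's body (76 mm by 85 mm) begins 54 mm behind the grasp point. The pads swing forward as they close: fully open they stand 13 mm farther back than shut.
Start: joints at [1.179, 0.052, 1.401, -0, 1.689, -0.07], TCP at [166.028, 498.077, 231.323] pointing down, gripper open.
Joint ranges: [-2.9, 2.9], [-0.91, 2.17], [0.12, 2.37], [-1.06, 4.2], [0.26, 2.73], [-2.93, 2.93]. Speed limits (rad/s): [2.57, 2.57, 3.01, 3.14, 3.14, 3.14].

## Interface

Orientations are given as a rotation vector (axis times angle).
In Python, from plant import manip gives the robot as it stands.
- The arm moves only by the tool play_rows, never from a script. Its argument "increments" is one flat list of numbers, 5 for each row, row after row: the closure, from 0 (fully open) to 1 (shut), then the shift along the tool's x, y, z in m, then the turn about the tool's z in rad. A call has 1 to 5 rows; each row is the pose to reach, as a shift and turn from the pose commanded when the call began, along the tool's axes at that moment; what a row does not reach only later rows make up. A row lasts 1/10 s, in which the tool goes at most 50 mm and 8.59 degrees, less where a joint would pass 70% of its speed; a pose out of reach is approached as far as the arm can. A call with a gripper value outside its range is refused whole. The fingers move at their own pace and stop on an object; "squeeze" is the grip in N (left out, the last holds). Time passes only in rows, so rows that repeat a pose let the fingers close. It gives the time, the measured TCP pose, the force, the opening and the grip force at its end, in the units of the state.
- manip.read_state(): the state, without advancing time (a new reading comes with each control period).
- manip.get_image(name): name is "scene" or "top"; returns a dict with "image" (384x512x3 uint8, red, green, blue), "intrinsics" (3x3 intrinsics, pixels), "distortion" ([k1, k2, p1, p2, k3] as OpenCV has them; the pictures are not rectified), "R" (3x3) and "t" (3): a world point X has camera coordinates R X + t. Camera axes: x right, y down, z forward; pixel columns grow to the right and rows downward; lengths in mm; the calibration is good to about 2 mm. A picture is of the moment at which its call begins. There is no depth.
- manip.finish_job(): hands the job in; it is judged then, once.
The state is a dict: "clock": time; "joint_positions": joint angles; "dq": joint speeds; "effort": joint torques, N m; "ee_pos": TCP position; "tool_rot": TCP orientation; "contact_force": force on the tool from outside, world axes, zero at the start; "torque": the same for the moment, N m; "width": finger opening in mm; "grasp_force": force on a finger pad.
Only numpy, scipy, OpenCV 4.12 (cv2) and the standard library are available. Lean on these libraries where they do the work, as an engineer would, in place of code of your own. Each camera call takes 0.05 s, during which the arm holds its last target. There are 200 camera calls.

## Working session

There is one attempt and no reset: what is moved stays moved. The work goes in short steps, Python scripts to look and compute and a tool call to move; the robot and the scene stay as the last step left them, time stands still between calls to the robot, and variables do not carry over. Pictures are saved under pics/ and viewed, at most 10 in all, crops included, and the job is handed in when it is done.

Besides the shell and the picture viewer there is one more tool, called after ">>>" as name(argument=value, ...), one argument or row to a line, values as JSON. play_rows: Moves the arm, as the interface text tells. Its arguments: {"type":"object","properties":{"increments":{"type":"array","items":{"type":"number"}},"squeeze":{"type":"number"}},"required":["increments"]}

```bash
mkdir -p pics; ls
python3 - <<'E'
from plant import manip
import cv2
for n in("top","scene"):
    d=manip.get_image(n);cv2.imwrite(f"pics/{n}0.png",d["image"][:,:,::-1])
    print(n,d["intrinsics"],d["distortion"],d["R"],d["t"])
s=manip.read_state();print(s)
E
```

```text
pics
top [[452.70445128   0.         251.19781071]
 [  0.         452.70445128 194.26539587]
 [  0.           0.           1.        ]] [-0.17104073  0.          0.          0.          0.        ] [[-4.50201456e-01 -8.92927005e-01  1.12977913e-04]
 [-8.74140824e-01  4.40703900e-01 -2.04102652e-01]
 [ 1.82198980e-01 -9.19860700e-02 -9.78949485e-01]] [266.79266554 565.726346   959.70400278]
scene [[384.92616724   0.         254.44203877]
 [  0.         384.92616724 189.28251849]
 [  0.           0.           1.        ]] [-0.11292019  0.          0.          0.          0.        ] [[-0.99688566 -0.07631402 -0.01987848]
 [-0.02513858  0.54643945 -0.83712124]
 [ 0.07474648 -0.83401445 -0.54665608]] [618.72976119  94.80886643 897.33702487]
{'clock': 0.1, 'joint_positions': array([ 1.17869207e+00,  5.27740861e-02,  1.40160863e+00,  8.36904817e-06,
        1.68855541e+00, -7.03200958e-02]), 'dq': array([ 0.00047271, -0.00137956, -0.00164418,  0.0012413 , -0.00228899,
       -0.00056331]), 'effort': array([ 1.27980355e-03, -3.82580137e+01, -3.60985672e+01, -9.23906191e-05,
        4.81577357e-03, -1.15435768e-05]), 'ee_pos': array([165.92615745, 497.82522885, 230.56382398]), 'tool_rot': array([-5.03227145e-01, -3.10070551e+00,  2.05401649e-03]), 'contact_force': array([ 0.15462865, -0.1487917 , -0.35543376]), 'torque': array([0.02520833, 0.04227896, 0.0189448 ]), 'grasp_force': 0.0, 'width': 85.2846285006398}
```

View pics/top0.png

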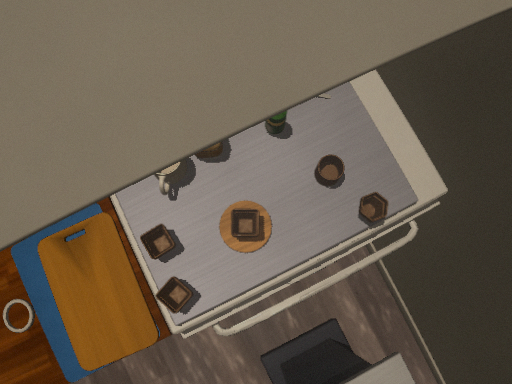

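View pics/scene0.png

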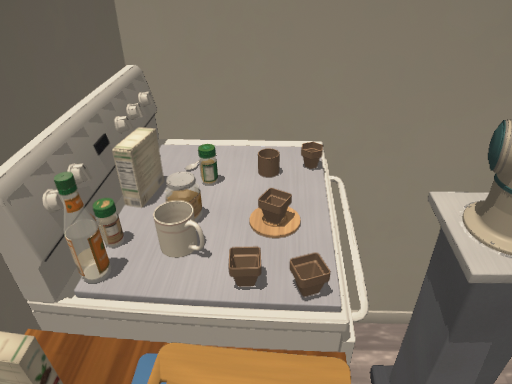

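The top view shows loose squares at about (158,242) and (175,295). The stack is at (246,225), the round at (329,170) and the hexagon at (373,208). In the scene view the squares are at (245,265) and (310,273), and the stack is at (275,205). Next I'll zoom in on the rims.

Run:
```python
import cv2,numpy as np
t=cv2.imread("pics/top0.png");s=cv2.imread("pics/scene0.png")
f=lambda im,x,y,h:cv2.resize(cv2.convertScaleAbs(im[y-h:y+h,x-h:x+h],alpha=1.7),(260,260),interpolation=cv2.INTER_CUBIC)
a=np.hstack([f(t,158,242,26),f(t,175,295,26),f(t,246,225,26)])
b=np.hstack([f(s,245,265,26),f(s,310,273,26),f(s,275,205,26)])
cv2.imwrite("pics/c0.png",np.vstack([a,b]))
```

```text
(no output)
```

View pics/c0.png

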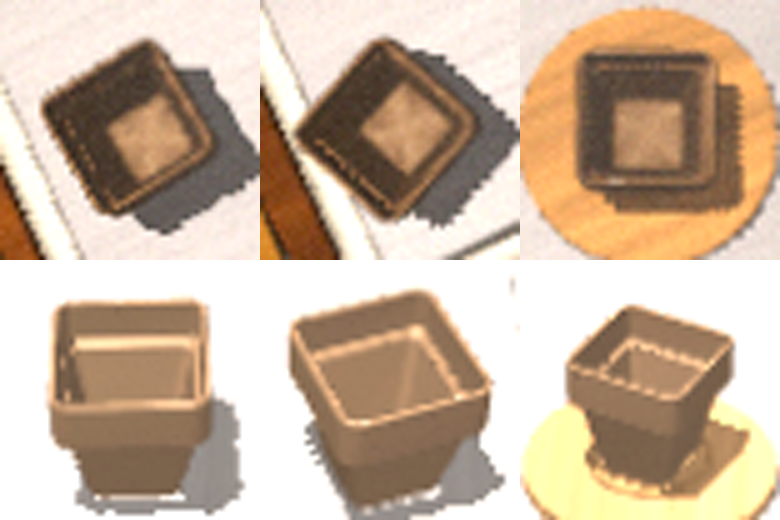

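The crops show all the rims clearly as squares. I'll read their corners in both views, triangulate the centres, and get the yaws from the rim plane.

```bash
cat > h.py <<'E'
import cv2,numpy as np
from plant import manip
_c={}
def cam(n):
    if n not in _c:_c[n]=manip.get_image(n)
    return _c[n]
def rays(n,p):
    d=cam(n);u=cv2.undistortPoints(np.array(p,float).reshape(-1,1,2),d["intrinsics"],d["distortion"])[:,0]
    R=np.array(d["R"]);return -R.T@np.array(d["t"]),np.c_[u,np.ones(len(u))]@R
def plane(n,p,z):
    o,r=rays(n,p);return o+r*((z-o[2])/r[:,2])[:,None]
def tri(pt,ps):
    o1,r1=rays("top",[pt]);o2,r2=rays("scene",[ps]);r1=r1[0];r2=r2[0]
    k=np.linalg.lstsq(np.c_[r1,-r2],o2-o1,rcond=None)[0];a=o1+k[0]*r1;b=o2+k[1]*r2
    return (a+b)/2,np.linalg.norm(a-b)
def square(q):
    q=np.array(q)[:,:2];e=np.roll(q,-1,0)-q
    th=np.degrees(np.arctan2(e[:,1],e[:,0]))
    y=np.degrees(np.angle(np.mean(np.exp(4j*np.radians(th)))))/4
    return q.mean(0).round(1),y.round(1),np.linalg.norm(e,axis=1).round(1),((th-y+45)%90-45).round(1)
E
python3 - <<'E'
from h import *
T={"A":((158,242),[(40,103),(153,35),(217,143),(107,217)]),"B":((175,295),[(35,133),(123,35),(217,130),(135,222)]),"S":((246,225),[(57,50),(198,52),(197,187),(57,187)])}
S={"A":((245,265),[(57,305),(207,300),(212,412),(50,408)]),"B":((310,273),[(30,328),(170,290),(230,385),(90,425)]),"S":((275,205),[(47,370),(110,305),(213,345),(148,402)])}
full=lambda c,q:np.array(c)-26+np.array(q)/5-.4-np.array([0,0]) 
for k in T:
    pt=full(*T[k]);c,q=S[k];q=np.array(q)-(0,260);ps=full(c,q)
    print(k,tri(pt.mean(0),ps.mean(0)))
    for z in ([62,84] if k!="S" else [72,94]):
        print(z,square(plane("top",pt,z)),square(plane("scene",ps,z)))
# brown-mask check on the loose ones
im=cam("top")["image"].astype(int);print(im[242,158],im[255,175])
for k in "AB":
    (x,y),_=T[k];c=im[y-26:y+26,x-26:x+26];m=((c[...,0]-c[...,2])>0.18*c[...,0]).astype(np.uint8)
    m=cv2.morphologyEx(m,cv2.MORPH_OPEN,np.ones((3,3)));n,l,st,ce=cv2.connectedComponentsWithStats(m)
    i=l[26,26];r=cv2.minAreaRect(np.argwhere(l==i)[:,::-1].astype(np.float32));b=cv2.boxPoints(r)+(x-26,y-26);print(k,r,square(plane("top",b,84)))
E
```

```text
A (array([620.99571427, 213.75986986,  80.0695424 ]), np.float64(0.5709720816421637))
62 (array([624.8, 216.3]), np.float64(6.0), array([58.7, 56.7, 58.3, 59.6]), array([-1.1, -0.5,  1.8, -0.1])) (array([623.3, 193.8]), np.float64(4.4), array([60.5, 63.2, 61.4, 58.2]), array([ 1.6,  1. , -3. ,  0.3]))
84 (array([620.7, 213.3]), np.float64(6.0), array([57.4, 55.5, 57.1, 58.3]), array([-1.1, -0.5,  1.8, -0.1])) (array([620.3, 217.1]), np.float64(4.4), array([57.9, 60.5, 58.8, 55.8]), array([ 1.6,  1. , -3. ,  0.3]))
B (array([500.22999282, 230.3703488 ,  81.20109093]), np.float64(0.23695403034120727))
62 (array([501.4, 233.5]), np.float64(21.6), array([57.2, 58.5, 53.1, 58.4]), array([ 0.4, -2.4,  0.4,  1.6])) (array([498.3, 209.9]), np.float64(22.9), array([60.3, 54.9, 57.4, 54.5]), array([ 0.8, -2.1,  0.4,  0.9]))
84 (array([500., 230.]), np.float64(21.6), array([56. , 57.2, 52. , 57.1]), array([ 0.4, -2.4,  0.4,  1.6])) (array([500.6, 232.5]), np.float64(22.9), array([57.7, 52.6, 54.9, 52.2]), array([ 0.8, -2.1,  0.4,  0.9]))
S (array([570.7613777 ,  26.12310724,  90.32013712]), np.
[... 152 characters left out ...]
.2,  -1.6]), np.float64(-29.1), array([62.8, 59.6, 55.8, 52.7]), array([ 3.7, -4. , -2.8,  3.1]))
94 (array([569.7,  26.3]), np.float64(-27.0), array([60.8, 58.4, 59.7, 59.3]), array([-0.6, -0.4,  0.3,  0.7])) (array([571.3,  30.5]), np.float64(-29.1), array([60.1, 57. , 53.4, 50.5]), array([ 3.7, -4. , -2.8,  3.1]))
[113  84  61] [62 59 57]
A ((25.558820724487305, 25.26470375061035), (29.15475845336914, 28.81175994873047), 59.036251068115234) (array([619.1, 213.8]), np.float64(5.4), array([62.7, 64.4, 62. , 64.3]), array([-0.6,  0.3, -0.7,  1. ]))
B ((21.5, 29.5), (43.0, 43.0), 90.0) (array([496.1, 240.7]), np.float64(-25.7), array([92.8, 90.4, 91.8, 91. ]), array([-0.4, -0.1, -0. ,  0.5]))
```

The cover's top is at z=22, so the loose rims should be at z≈84 and the stack rim at 94, and triangulation agrees.

| Ramekin | Centre (x, y) | Yaw |
|---|---|---|
| A | (620.5, 213.5) | 5.5° |
| B | (500, 230.5) | 22° |
| Stack | (570, 27) | -27° |

I'll go above B first.

```bash
cat > go.py <<'E'
# usage: go.py x y z heading(deg of tool y): prints the shift (m) and turn in tool axes
import sys,numpy as np
from scipy.spatial.transform import Rotation as Ro
from plant import manip
s=manip.read_state();R=Ro.from_rotvec(s["tool_rot"]).as_matrix()
h=np.degrees(np.arctan2(R[1,1],R[0,1]))
print("t",round(s["clock"],2),"pos",s["ee_pos"].round(1),"head",h.round(2),"tilt",np.degrees(np.arccos(-R[2,2])).round(2),"F",s["contact_force"].round(1),"T",s["torque"].round(2),"w",round(s["width"],1),"g",round(s["grasp_force"],1),"j",s["joint_positions"].round(2))
for a in sys.argv[1:]:
    x,y,z,g=map(float,a.split(","));d=R.T@(np.array([x,y,z])-s["ee_pos"])/1000
    print(a,"shift",d.round(4),"turn",np.radians(-((g-h+90)%180-90)).round(3))
E
python3 go.py 500,230.5,190,112; python3 -c "from plant import manip;print(manip.tcp_to_grasp)"
```

```text
t 0.2 pos [165.9 497.9 230.8] head 71.56 tilt 0.05 F [-0.4  1.2  0. ] T [-0.04  0.05 -0.03] w 85.2 g 0.0 j [ 1.18  0.05  1.4  -0.    1.69 -0.07]
500,230.5,190,112 shift [-0.4015 -0.148   0.0409] turn -0.706
18.700000000000003
```

>>> play_rows(
  increments=[0, -0.04, -0.0148, 0, -0.14, 0, -0.08, -0.0296, 0, -0.28, 0, -0.12, -0.0444, 0, -0.42, 0, -0.16, -0.0592, 0, -0.56, 0, -0.2, -0.074, 0, -0.7],
  squeeze=40,
)

```text
clock: 0.7
ee_pos: [330.2, 366.1, 231.2]
tool_rot: [0.578, -3.088, -0.0]
contact_force: [0.7, 0.8, -0.4]
width: 85.4
grasp_force: 0.0
```

```bash
python3 go.py 500,230.5,190,112
```

```text
t 0.7 pos [330.2 366.1 231.2] head 111.21 tilt 0.0 F [ 0.7  0.8 -0.4] T [-0.01  0.02  0.01] w 85.4 g 0.0 j [ 0.76 -0.04  1.49  0.    1.69 -1.18]
500,230.5,190,112 shift [-0.1093 -0.1879  0.0412] turn -0.014
```

>>> play_rows(
  increments=[0, -0.022, -0.037, 0.008, -0.01, 0, -0.044, -0.074, 0.016, -0.01, 0, -0.066, -0.112, 0.024, -0.01, 0, -0.088, -0.15, 0.032, -0.01, 0, -0.109, -0.187, 0.041, -0.01],
)

```text
clock: 1.2
ee_pos: [498.9, 230.1, 190.0]
tool_rot: [-0.584, 3.087, 0.0]
contact_force: [0.1, 1.1, 0.3]
width: 85.3
grasp_force: 0.0
```

>>> play_rows(
  increments=[0, 0, 0, 0, 0],
)

```text
clock: 1.3
ee_pos: [499.8, 227.8, 188.0]
tool_rot: [0.576, -3.085, 0.003]
contact_force: [-0.3, 0.4, 0.4]
width: 85.2
grasp_force: 0.0
```

```bash
python3 go.py 500,230.5,64,112
python3 - <<'E'
from h import *
a=cam("top")["image"];b=cam("scene")["image"]
f=lambda im,x,y,h:cv2.resize(im[y-h:y+h,x-h:x+h],(400,400),interpolation=cv2.INTER_CUBIC)
cv2.imwrite("pics/b1.png",np.hstack([f(a,170,275,60),f(b,300,240,80)])[:,:,::-1])
E
```

```text
t 1.3 pos [499.8 227.8 188. ] head 111.15 tilt 0.19 F [-0.3  0.4  0.4] T [ 0.02 -0.01 -0.02] w 85.2 g 0.0 j [ 0.36  0.14  1.39 -0.    1.61 -1.58]
500,230.5,64,112 shift [-0.0015  0.0025  0.124 ] turn -0.015
```

View pics/b1.png

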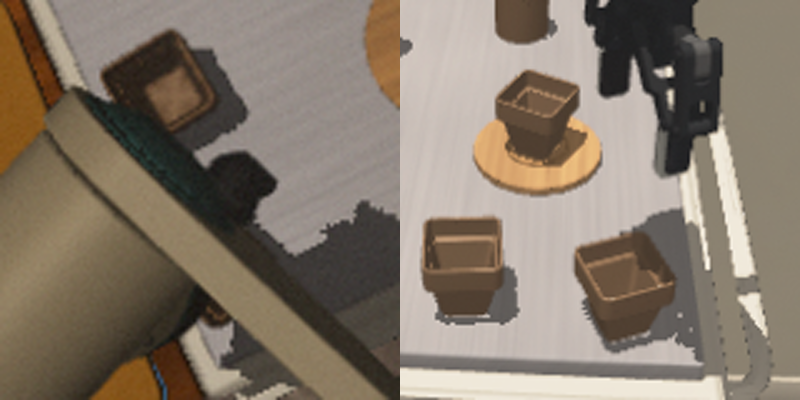

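The left panel shows the arm over B, with A clear. The right panel shows the open fingers around (610,80) and (675,165), lined up above B at about (625,280). I'll descend.

>>> play_rows(
  increments=[0, -0.001, 0.002, 0.03, -0.015, 0, -0.001, 0.002, 0.065, -0.015, 0, -0.001, 0.002, 0.1, -0.015, 0, -0.001, 0.002, 0.123, -0.015, 0, -0.001, 0.002, 0.123, -0.015],
)

```text
clock: 1.9
ee_pos: [495.0, 234.1, 64.0]
tool_rot: [0.609, -3.075, 0.001]
contact_force: [0.6, -0.0, 0.4]
width: 85.4
grasp_force: 0.0
```

```bash
python3 go.py 500,230.5,64,112
```

```text
t 1.9 pos [495.  234.1  64. ] head 112.41 tilt 0.38 F [ 0.6 -0.   0.4] T [ 0.04 -0.04  0.02] w 85.4 g 0.0 j [ 0.37  0.24  1.54  0.    1.37 -1.59]
500,230.5,64,112 shift [-0.0032 -0.0052 -0.    ] turn 0.007
```

>>> play_rows(
  increments=[0, 0, 0, 0, 0, 0, 0, 0, 0, 0],
)

```text
clock: 2.1
ee_pos: [498.8, 234.7, 69.7]
tool_rot: [-0.608, 3.078, 0.001]
contact_force: [-0.3, 0.1, -0.1]
width: 85.3
grasp_force: 0.0
```

```bash
python3 go.py 500,230.5,64,112
```

```text
t 2.1 pos [498.8 234.7  69.7] head 112.35 tilt 0.22 F [-0.3  0.1 -0.1] T [-0.01 -0.02 -0.01] w 85.3 g 0.0 j [ 0.37  0.24  1.53  0.    1.37 -1.59]
500,230.5,64,112 shift [ 0.0005 -0.0043  0.0057] turn 0.006
```

>>> play_rows(
  increments=[0, 0, 0, 0, 0, 0, 0, 0, 0, 0, 0, 0, 0, 0, 0],
)

```text
clock: 2.4
ee_pos: [498.2, 233.9, 68.0]
tool_rot: [-0.607, 3.081, 0.0]
contact_force: [0.4, -0.0, 0.2]
width: 85.6
grasp_force: 0.0
```

```bash
python3 go.py 500,230.5,64,112
```

```text
t 2.4 pos [498.2 233.9  68. ] head 112.3 tilt 0.07 F [ 0.4 -0.   0.2] T [ 0.02 -0.   -0.01] w 85.6 g 0.0 j [ 0.37  0.24  1.53  0.    1.37 -1.59]
500,230.5,64,112 shift [-0.0004 -0.0038  0.004 ] turn 0.005
```

>>> play_rows(
  increments=[0, 0, -0.004, 0.004, 0.005, 0.3, 0, -0.004, 0.004, 0.005, 1, 0, -0.004, 0.004, 0.005, 1, 0, -0.004, 0.004, 0.005, 1, 0, -0.004, 0.004, 0.005],
)

```text
clock: 2.9
ee_pos: [499.4, 230.1, 63.3]
tool_rot: [-0.6, 3.084, -0.0]
contact_force: [0.8, -0.7, -0.8]
width: 59.6
grasp_force: 43.5
```

>>> play_rows(
  increments=[1, 0, 0, 0, 0, 1, 0, 0, 0, 0, 1, 0, 0, 0, 0],
)

```text
clock: 3.2
ee_pos: [499.4, 230.0, 63.3]
tool_rot: [-0.6, 3.084, 0.0]
contact_force: [0.3, -0.3, -0.3]
width: 59.2
grasp_force: 43.5
```

```bash
python3 go.py 570,27,180,63 570,27,140,63
python3 - <<'E'
from h import *
b=cam("scene")["image"]
f=lambda im,x,y,h:cv2.resize(im[y-h:y+h,x-h:x+h],(560,560),interpolation=cv2.INTER_CUBIC)
cv2.imwrite("pics/b2.png",f(b,310,270,40)[:,:,::-1])
E
```

```text
t 3.2 pos [499.4 230.   63.3] head 112.02 tilt 0.0 F [ 0.3 -0.3 -0.3] T [-0.06 -0.1   0.03] w 59.2 g 43.5 j [ 0.36  0.24  1.53  0.    1.36 -1.59]
570,27,180,63 shift [ 0.0107 -0.2147 -0.1167] turn 0.856
570,27,140,63 shift [ 0.0107 -0.2147 -0.0767] turn 0.856
```

View pics/b2.png

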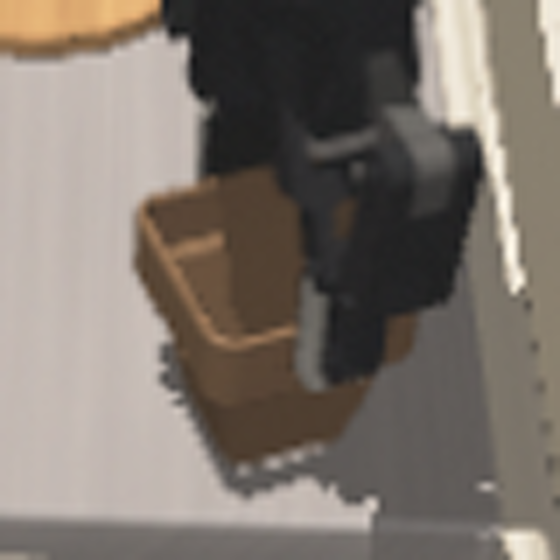

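The finger sits roughly mid-face on B's band at about (340,300). Its tip at (320,385) is just above the band's lower edge. The grip is good at 59.2 mm and 43 N, so I'll lift and carry.

>>> play_rows(
  increments=[1, 0, 0, -0.02, 0, 1, 0, 0, -0.05, 0, 1, 0, 0, -0.085, 0, 1, 0, -0.02, -0.11, 0.1, 1, 0.002, -0.045, -0.117, 0.22],
)

```text
clock: 3.75
ee_pos: [515.5, 188.2, 183.9]
tool_rot: [-0.254, 3.126, 0.002]
contact_force: [-0.5, -0.4, -2.0]
width: 59.0
grasp_force: 43.8
```

>>> play_rows(
  increments=[1, 0.006, -0.035, 0, 0.13, 1, 0.013, -0.07, 0, 0.26, 1, 0.02, -0.105, 0, 0.39, 1, 0.026, -0.135, 0, 0.52, 1, 0.03, -0.155, 0, 0.63],
)

```text
clock: 4.25
ee_pos: [509.7, 27.9, 179.9]
tool_rot: [-0.735, -3.054, 0.001]
contact_force: [-0.3, 0.3, -1.3]
width: 59.4
grasp_force: 43.7
```

>>> play_rows(
  increments=[1, 0, 0, 0, 0, 1, 0, 0, 0, 0, 1, 0, 0, 0, 0, 1, 0, 0, 0, 0, 1, 0, 0, 0, 0],
)

```text
clock: 4.75
ee_pos: [510.2, 30.5, 180.2]
tool_rot: [-0.722, -3.057, -0.0]
contact_force: [0.7, 0.3, -2.0]
width: 59.2
grasp_force: 43.8
```

```bash
python3 go.py 570,27,140,63 570,27,97,63
python3 - <<'E'
from h import *
b=cam("scene")["image"];a=cam("top")["image"]
f=lambda im,x,y,h:cv2.resize(im[y-h:y+h,x-h:x+h],(400,400),interpolation=cv2.INTER_CUBIC)
cv2.imwrite("pics/b3.png",np.hstack([f(a,246,225,50),f(b,275,180,50)])[:,:,::-1])
E
```

```text
t 4.75 pos [510.2  30.5 180.2] head 63.42 tilt 0.01 F [ 0.7  0.3 -2. ] T [0.01 0.06 0.01] w 59.2 g 43.8 j [-0.01  0.03  1.52  0.    1.59 -1.12]
570,27,140,63 shift [-0.0551  0.0236  0.0402] turn 0.007
570,27,97,63 shift [-0.0551  0.0236  0.0832] turn 0.007
```

View pics/b3.png

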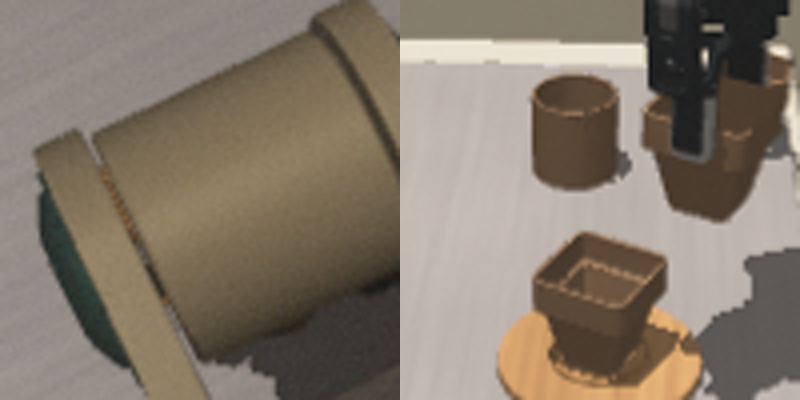

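The right panel shows B held upright and centred in the fingers at about (695,150), with the stack at (600,300). I'll move over it and lower.

>>> play_rows(
  increments=[1, -0.018, 0.008, 0, 0.007, 1, -0.037, 0.016, 0.005, 0.007, 1, -0.055, 0.0235, 0.02, 0.007, 1, -0.055, 0.0235, 0.035, 0.007, 1, -0.055, 0.0235, 0.035, 0.007],
)

```text
clock: 5.35
ee_pos: [568.3, 26.3, 142.0]
tool_rot: [-0.734, -3.049, 0.002]
contact_force: [-0.5, -0.3, -1.8]
width: 58.8
grasp_force: 43.8
```

>>> play_rows(
  increments=[1, 0, 0, 0, 0, 1, 0, 0, 0, 0, 1, 0, 0, 0, 0, 1, 0, 0, 0, 0],
)

```text
clock: 5.75
ee_pos: [570.0, 26.1, 146.2]
tool_rot: [0.735, 3.053, 0.001]
contact_force: [-1.0, -0.1, -1.3]
width: 58.9
grasp_force: 43.8
```

```bash
python3 go.py 570,27,96,63
python3 - <<'E'
from h import *
b=cam("scene")["image"]
f=lambda im,x,y,h:cv2.resize(im[y-h:y+h,x-h:x+h],(500,500),interpolation=cv2.INTER_CUBIC)
cv2.imwrite("pics/b4.png",f(b,275,190,40)[:,:,::-1])
E
```

```text
t 5.75 pos [570.   26.1 146.2] head 62.93 tilt 0.08 F [-1.  -0.1 -1.3] T [ 0.03  0.01 -0.  ] w 58.9 g 43.8 j [-0.02  0.22  1.39  0.    1.53 -1.12]
570,27,96,63 shift [0.0004 0.0008 0.0502] turn -0.001
```

View pics/b4.png

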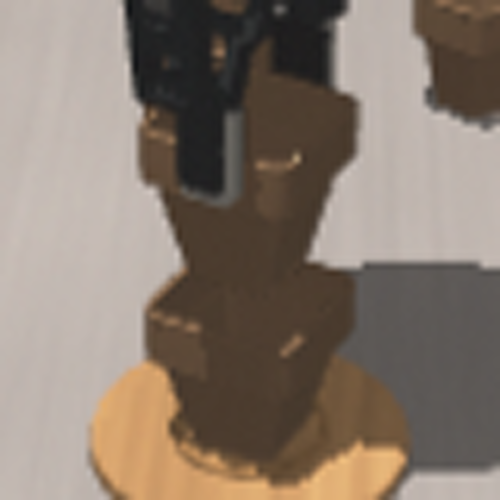

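B hangs centred over the stack: the upper band spans columns 140-355 and the lower 148-355, with matching yaw. I'll lower it in steps.

>>> play_rows(
  increments=[1, 0, 0.001, 0.009, 0, 1, 0, 0.001, 0.018, 0, 1, 0, 0.001, 0.026, 0, 1, 0, 0.001, 0.032, 0, 1, 0, 0.001, 0.036, 0],
)

```text
clock: 6.3
ee_pos: [570.0, 27.0, 108.1]
tool_rot: [-0.735, -3.053, 0.0]
contact_force: [-0.5, -0.6, -1.9]
width: 59.3
grasp_force: 43.8
```

>>> play_rows(
  increments=[1, 0, 0, 0, 0, 1, 0, 0, 0, 0, 1, 0, 0, 0, 0],
)

```text
clock: 6.6
ee_pos: [570.6, 26.9, 109.8]
tool_rot: [0.735, 3.053, 0.0]
contact_force: [0.2, 0.9, -1.9]
width: 58.8
grasp_force: 43.8
```

```bash
python3 go.py 570,27,96,63
```

```text
t 6.6 pos [570.6  26.9 109.8] head 62.92 tilt 0.05 F [ 0.2  0.9 -1.9] T [ 0.05 -0.02 -0.03] w 58.8 g 43.8 j [-0.02  0.25  1.43  0.    1.46 -1.12]
570,27,96,63 shift [ 0.0006 -0.0002  0.0138] turn -0.001
```

No contact force so far (25 mm in). I'll continue slowly.

>>> play_rows(
  increments=[1, 0, 0, 0.002, 0, 1, 0, 0, 0.004, 0, 1, 0, 0, 0.006, 0, 1, 0, 0, 0.008, 0, 1, 0, 0, 0.009, 0],
)

```text
clock: 7.1
ee_pos: [570.2, 27.0, 99.9]
tool_rot: [-0.735, -3.054, 0.0]
contact_force: [0.1, 0.7, -0.9]
width: 58.7
grasp_force: 43.8
```

>>> play_rows(
  increments=[1, 0, 0, 0.001, 0, 1, 0, 0, 0.002, 0, 1, 0, 0, 0.003, 0, 1, 0, 0, 0.003, 0],
)

```text
clock: 7.5
ee_pos: [570.2, 27.0, 97.1]
tool_rot: [-0.735, -3.054, -0.0]
contact_force: [0.5, -0.4, -1.7]
width: 59.2
grasp_force: 43.9
```

```bash
python3 go.py 570,27,96,63
```

```text
t 7.5 pos [570.2  27.   97.1] head 62.92 tilt 0.02 F [ 0.5 -0.4 -1.7] T [ 0.07  0.1  -0.01] w 59.2 g 43.9 j [-0.02  0.26  1.44  0.    1.44 -1.12]
570,27,96,63 shift [ 0.0002 -0.0001  0.0011] turn -0.001
```

>>> play_rows(
  increments=[1, 0, 0, 0.001, 0, 1, 0, 0, 0.002, 0, 1, 0, 0, 0.002, 0],
)

```text
clock: 7.8
ee_pos: [570.1, 27.2, 95.4]
tool_rot: [-0.735, -3.054, -0.0]
contact_force: [-3.7, 1.8, 1.7]
width: 58.9
grasp_force: 44.2
```

```bash
python3 go.py 570,27,95,63
```

```text
t 7.8 pos [570.1  27.2  95.4] head 62.93 tilt 0.04 F [-3.7  1.8  1.7] T [ 0.19  0.66 -0.08] w 58.9 g 44.2 j [-0.02  0.26  1.44  0.    1.44 -1.12]
570,27,95,63 shift [ 0.     -0.0002  0.0004] turn -0.001
```

>>> play_rows(
  increments=[1, 0.0007, 0, 0, 0, 1, 0.0007, 0, 0.001, 0, 1, 0.0007, 0, 0.001, 0],
)

```text
clock: 8.1
ee_pos: [570.1, 27.2, 95.4]
tool_rot: [0.735, 3.053, 0.0]
contact_force: [-3.2, 1.1, 6.3]
width: 59.0
grasp_force: 44.6
```

```bash
python3 go.py 570,27,95,63
```

```text
t 8.1 pos [570.1  27.2  95.4] head 62.92 tilt 0.08 F [-3.2  1.1  6.3] T [-0.05  0.77 -0.12] w 59.0 g 44.6 j [-0.02  0.26  1.44 -0.    1.44 -1.11]
570,27,95,63 shift [-0.0001 -0.0002  0.0004] turn -0.001
```

It's at a hard stop at the fully nested height. I'll release and retreat.

>>> play_rows(
  increments=[0.2, 0, 0, 0, 0, 0, 0, 0, 0, 0, 0, 0, 0, 0, 0, 0, 0, 0, 0, 0],
)

```text
clock: 8.5
ee_pos: [569.7, 27.2, 94.2]
tool_rot: [0.736, 3.054, 0.0]
contact_force: [0.1, -0.3, -0.4]
width: 85.5
grasp_force: 0.0
```

```bash
python3 go.py 570,27,190,63
```

```text
t 8.5 pos [569.7  27.2  94.2] head 62.92 tilt 0.0 F [ 0.1 -0.3 -0.4] T [ 0.07 -0.05  0.02] w 85.5 g 0.0 j [-0.02  0.26  1.44  0.    1.43 -1.12]
570,27,190,63 shift [-0.0003 -0.0001 -0.0958] turn -0.001
```

>>> play_rows(
  increments=[0, 0, 0, -0.02, 0, 0, 0, 0, -0.05, 0, 0, 0, 0, -0.085, 0, 0, 0, 0, -0.11, 0, 0, 0, 0, -0.115, 0],
)

```text
clock: 9.0
ee_pos: [571.0, 27.2, 213.2]
tool_rot: [0.734, 3.048, 0.002]
contact_force: [0.9, 0.6, 0.8]
width: 85.4
grasp_force: 0.0
```

```bash
python3 go.py 620.5,213.5,200,95.5
```

```text
t 9.0 pos [571.   27.2 213.2] head 62.92 tilt 0.38 F [0.9 0.6 0.8] T [-0.01  0.04 -0.  ] w 85.4 g 0.0 j [-0.02  0.18  1.29  0.    1.66 -1.12]
620.5,213.5,200,95.5 shift [0.0408 0.1883 0.0135] turn -0.569
```

>>> play_rows(
  increments=[0, 0.008, 0.038, 0, -0.12, 0, 0.016, 0.076, 0, -0.24, 0, 0.024, 0.114, 0.005, -0.36, 0, 0.032, 0.152, 0.008, -0.48, 0, 0.041, 0.188, 0.01, -0.569],
)

```text
clock: 9.5
ee_pos: [618.6, 214.8, 197.1]
tool_rot: [0.158, -3.135, 0.001]
contact_force: [0.6, -1.0, -0.1]
width: 85.2
grasp_force: 0.0
```

>>> play_rows(
  increments=[0, 0, 0, 0, 0, 0, 0, 0, 0, 0, 0, 0, 0, 0, 0, 0, 0, 0, 0, 0],
)

```text
clock: 9.9
ee_pos: [618.9, 212.1, 199.4]
tool_rot: [-0.148, 3.138, -0.0]
contact_force: [0.1, 0.8, -0.2]
width: 85.5
grasp_force: 0.0
```

```bash
python3 go.py 620.5,213.5,64,95.5
python3 - <<'E'
from h import *
b=cam("scene")["image"];a=cam("top")["image"]
f=lambda im,x,y,h:cv2.resize(im[y-h:y+h,x-h:x+h],(390,390),interpolation=cv2.INTER_CUBIC)
cv2.imwrite("pics/b5.png",np.hstack([f(b,275,200,35),f(b,255,230,60)])[:,:,::-1])
E
```

```text
t 9.9 pos [618.9 212.1 199.4] head 95.41 tilt 0.01 F [ 0.1  0.8 -0.2] T [-0.01 -0.    0.03] w 85.5 g 0.0 j [ 0.27  0.43  1.02 -0.    1.69 -1.39]
620.5,213.5,64,95.5 shift [-0.0017  0.0013  0.1354] turn -0.002
```

View pics/b5.png

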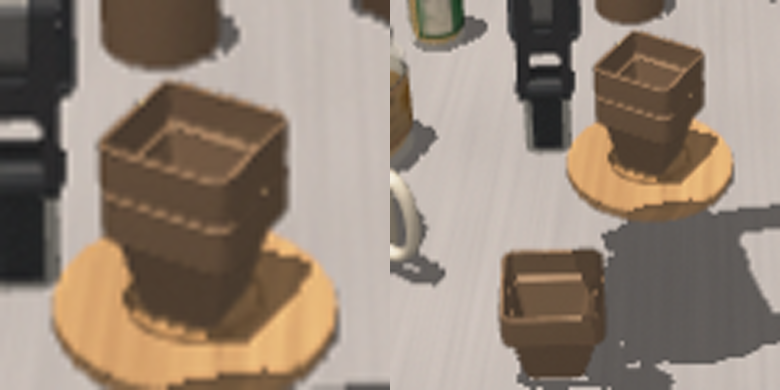

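B is fully nested and level: the two bands touch along a line at about (165,210) in the left panel. A is at (553,310) on the right, below the open gripper. I'll descend on A.

>>> play_rows(
  increments=[0, -0.001, 0.001, 0.03, 0, 0, -0.0015, 0.001, 0.065, 0, 0, -0.0015, 0.001, 0.1, 0, 0, -0.0015, 0.001, 0.125, 0, 0, -0.0015, 0.001, 0.135, 0],
)

```text
clock: 10.5
ee_pos: [618.7, 213.5, 61.0]
tool_rot: [0.15, -3.133, 0.002]
contact_force: [-0.6, 0.2, -0.5]
width: 85.5
grasp_force: 0.0
```

>>> play_rows(
  increments=[0, 0, 0, 0, 0, 0, 0, 0, 0, 0, 0, 0, 0, 0, 0, 0, 0, 0, 0, 0],
)

```text
clock: 10.9
ee_pos: [621.0, 214.7, 66.1]
tool_rot: [-0.151, 3.135, 0.001]
contact_force: [-0.4, 0.5, -0.7]
width: 85.5
grasp_force: 0.0
```

```bash
python3 go.py 620.5,213.5,63.5,95.5
```

```text
t 10.9 pos [621.  214.7  66.1] head 95.52 tilt 0.17 F [-0.4  0.5 -0.7] T [ 0.02 -0.    0.06] w 85.5 g 0.0 j [ 0.28  0.52  1.17  0.    1.45 -1.39]
620.5,213.5,63.5,95.5 shift [ 0.0006 -0.0011  0.0026] turn 0.0
```

>>> play_rows(
  increments=[0, 0.0004, -0.001, 0.0015, 0, 0.3, 0.0004, -0.001, 0.0015, 0, 1, 0.0004, -0.001, 0.0015, 0, 1, 0.0004, -0.001, 0.0015, 0, 1, 0.0004, -0.001, 0.0015, 0],
)

```text
clock: 11.4
ee_pos: [620.1, 213.6, 63.1]
tool_rot: [-0.151, 3.137, 0.0]
contact_force: [-0.1, 0.5, 1.7]
width: 59.3
grasp_force: 43.5
```

>>> play_rows(
  increments=[1, 0, 0, 0, 0, 1, 0, 0, 0, 0, 1, 0, 0, 0, 0],
)

```text
clock: 11.7
ee_pos: [620.0, 213.6, 63.1]
tool_rot: [-0.151, 3.137, 0.0]
contact_force: [0.3, 1.4, 2.6]
width: 59.4
grasp_force: 43.6
```

```bash
python3 go.py 570.2,27.1,200,63
```

```text
t 11.7 pos [620.  213.6  63.1] head 95.52 tilt 0.04 F [0.3 1.4 2.6] T [0.16 0.03 0.01] w 59.4 g 43.6 j [ 0.28  0.52  1.18  0.    1.44 -1.39]
570.2,27.1,200,63 shift [ 0.0675 -0.1808 -0.137 ] turn 0.568
```

>>> play_rows(
  increments=[1, 0, 0, -0.02, 0, 1, 0, 0, -0.05, 0, 1, 0, 0, -0.085, 0, 1, 0, 0, -0.115, 0, 1, 0, 0, -0.137, 0],
)

```text
clock: 12.2
ee_pos: [620.0, 213.3, 201.6]
tool_rot: [-0.151, 3.137, 0.0]
contact_force: [-0.1, -0.1, -2.0]
width: 59.0
grasp_force: 43.4
```

>>> play_rows(
  increments=[1, 0.0135, -0.036, 0, 0.11, 1, 0.027, -0.072, 0, 0.23, 1, 0.0405, -0.108, 0, 0.35, 1, 0.054, -0.145, 0, 0.47, 1, 0.0675, -0.181, 0, 0.568],
)

```text
clock: 12.7
ee_pos: [569.1, 25.2, 198.9]
tool_rot: [-0.741, -3.051, 0.001]
contact_force: [0.5, -0.4, -0.4]
width: 59.1
grasp_force: 43.5
```

>>> play_rows(
  increments=[1, 0, 0, 0, 0, 1, 0, 0, 0, 0, 1, 0, 0, 0, 0, 1, 0, 0, 0, 0, 1, 0, 0, 0, 0],
)

```text
clock: 13.2
ee_pos: [570.2, 27.7, 199.6]
tool_rot: [-0.731, -3.055, -0.0]
contact_force: [-0.5, -0.4, -1.1]
width: 58.9
grasp_force: 43.6
```

```bash
python3 go.py 570.2,27.1,165,63
```

```text
t 13.2 pos [570.2  27.7 199.6] head 63.07 tilt 0.02 F [-0.5 -0.4 -1.1] T [-0.01  0.04  0.03] w 58.9 g 43.6 j [-0.02  0.19  1.31  0.    1.64 -1.12]
570.2,27.1,165,63 shift [-0.0003 -0.0005  0.0346] turn 0.001
```

>>> play_rows(
  increments=[1, 0, -0.0005, 0.015, 0, 1, 0, -0.0005, 0.03, 0, 1, 0, -0.0005, 0.034, 0, 1, 0, -0.0005, 0.034, 0, 1, 0, -0.0005, 0.034, 0],
)

```text
clock: 13.7
ee_pos: [570.0, 26.3, 165.8]
tool_rot: [0.734, 3.055, 0.0]
contact_force: [-0.4, -0.2, -1.0]
width: 59.1
grasp_force: 43.6
```

>>> play_rows(
  increments=[1, 0, 0, 0, 0, 1, 0, 0, 0, 0, 1, 0, 0, 0, 0],
)

```text
clock: 14.0
ee_pos: [570.1, 26.3, 166.2]
tool_rot: [0.734, 3.054, 0.0]
contact_force: [-0.5, 0.4, -1.1]
width: 59.0
grasp_force: 43.6
```

```bash
python3 go.py 570.2,27.1,130,63
python3 - <<'E'
from h import *
b=cam("scene")["image"]
f=lambda im,x,y,h:cv2.resize(im[y-h:y+h,x-h:x+h],(500,500),interpolation=cv2.INTER_CUBIC)
cv2.imwrite("pics/b6.png",f(b,275,185,40)[:,:,::-1])
E
```

```text
t 14.0 pos [570.1  26.3 166.2] head 62.98 tilt 0.05 F [-0.5  0.4 -1.1] T [ 0.01 -0.01  0.03] w 59.0 g 43.6 j [-0.02  0.21  1.36  0.    1.57 -1.12]
570.2,27.1,130,63 shift [0.0003 0.0007 0.0362] turn -0.0
```

View pics/b6.png

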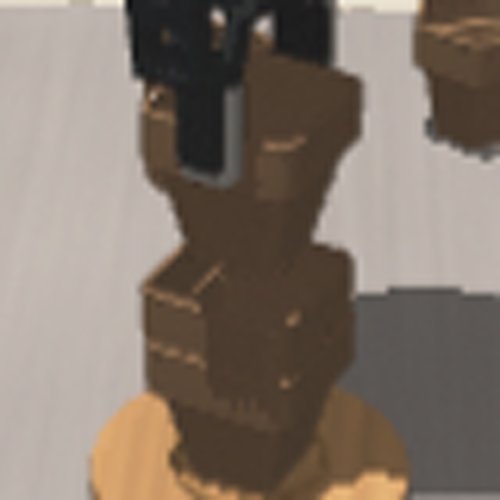

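A hangs centred over the nested pair (upper band columns 140-362, lower 142-355). I'll lower it.

>>> play_rows(
  increments=[1, 0, 0.0007, 0.009, 0, 1, 0, 0.0007, 0.018, 0, 1, 0, 0.0007, 0.026, 0, 1, 0, 0.0007, 0.032, 0, 1, 0, 0.0007, 0.036, 0],
)

```text
clock: 14.55
ee_pos: [569.9, 27.0, 128.7]
tool_rot: [-0.734, -3.053, 0.0]
contact_force: [0.3, -0.0, -1.6]
width: 59.0
grasp_force: 43.7
```

>>> play_rows(
  increments=[1, 0, 0, 0, 0, 1, 0, 0, 0, 0, 1, 0, 0, 0, 0],
)

```text
clock: 14.85
ee_pos: [570.5, 26.9, 130.3]
tool_rot: [0.734, 3.054, 0.0]
contact_force: [-0.0, 0.3, -1.3]
width: 59.0
grasp_force: 43.7
```

```bash
python3 go.py 570.2,27.1,118,63
```

```text
t 14.85 pos [570.5  26.9 130.3] head 62.98 tilt 0.05 F [-0.   0.3 -1.3] T [0.01 0.05 0.01] w 59.0 g 43.7 j [-0.02  0.23  1.4   0.    1.5  -1.12]
570.2,27.1,118,63 shift [0.0003 0.     0.0123] turn -0.0
```

>>> play_rows(
  increments=[1, 0.0004, 0, 0.003, 0, 1, 0.0004, 0, 0.006, 0, 1, 0.0004, 0, 0.009, 0, 1, 0.0004, 0, 0.011, 0, 1, 0.0004, 0, 0.012, 0],
)

```text
clock: 15.35
ee_pos: [569.7, 27.2, 117.4]
tool_rot: [-0.734, -3.054, 0.0]
contact_force: [-0.6, -0.7, -1.4]
width: 59.0
grasp_force: 43.7
```

>>> play_rows(
  increments=[1, 0, 0, 0, 0, 1, 0, 0, 0, 0, 1, 0, 0, 0, 0],
)

```text
clock: 15.65
ee_pos: [569.9, 27.2, 117.9]
tool_rot: [0.734, 3.054, 0.0]
contact_force: [-0.1, -0.4, -1.0]
width: 59.0
grasp_force: 43.6
```

```bash
python3 go.py 570.2,27.1,117,63
```

```text
t 15.65 pos [569.9  27.2 117.9] head 62.98 tilt 0.02 F [-0.1 -0.4 -1. ] T [ 0.06 -0.04 -0.02] w 59.0 g 43.6 j [-0.02  0.24  1.42  0.    1.48 -1.12]
570.2,27.1,117,63 shift [-0.0003  0.0001  0.0009] turn -0.0
```

>>> play_rows(
  increments=[1, 0, 0, 0.0007, 0, 1, 0, 0, 0.0014, 0, 1, 0, 0, 0.002, 0, 1, 0, 0, 0.002, 0],
)

```text
clock: 16.05
ee_pos: [570.1, 27.1, 117.2]
tool_rot: [0.734, 3.054, 0.0]
contact_force: [-3.2, 0.1, 6.6]
width: 58.9
grasp_force: 44.5
```

```bash
python3 go.py
```

```text
t 16.05 pos [570.1  27.1 117.2] head 62.98 tilt 0.06 F [-3.2  0.1  6.6] T [-0.11  0.69 -0.04] w 58.9 g 44.5 j [-0.02  0.24  1.42 -0.    1.48 -1.12]
```

It's at a hard stop at the expected 117.1. I'll release, retreat and look.

>>> play_rows(
  increments=[0.2, 0, 0, -0.0005, 0, 0, 0, 0, -0.0005, 0, 0, 0, 0, -0.0005, 0, 0, 0, 0, -0.0005, 0],
)

```text
clock: 16.45
ee_pos: [569.8, 27.1, 116.0]
tool_rot: [-0.734, -3.054, -0.0]
contact_force: [0.4, -0.3, 0.5]
width: 85.0
grasp_force: 0.0
```

>>> play_rows(
  increments=[0, 0, 0, -0.02, 0, 0, 0, 0, -0.05, 0, 0, 0, 0, -0.085, 0, 0, 0, 0, -0.12, 0, 0, 0, 0, -0.12, 0],
)

```text
clock: 16.95
ee_pos: [571.7, 27.1, 242.5]
tool_rot: [0.732, 3.045, 0.004]
contact_force: [0.4, -0.1, 1.0]
width: 85.6
grasp_force: 0.0
```

>>> play_rows(
  increments=[0, 0.035, 0.02, 0, 0, 0, 0.075, 0.04, 0, 0, 0, 0.11, 0.06, 0, 0, 0, 0.13, 0.08, 0, 0, 0, 0.13, 0.1, 0, 0],
)

```text
clock: 17.45
ee_pos: [498.0, 177.2, 236.4]
tool_rot: [0.731, 3.055, 0.001]
contact_force: [-0.0, -0.5, 0.4]
width: 85.5
grasp_force: 0.0
```

>>> play_rows(
  increments=[0, 0, 0, 0, 0, 0, 0, 0, 0, 0, 0, 0, 0, 0, 0],
)

```text
clock: 17.75
ee_pos: [499.4, 174.5, 235.9]
tool_rot: [-0.735, -3.054, 0.001]
contact_force: [0.1, 0.3, -0.4]
width: 85.5
grasp_force: 0.0
```

```bash
python3 go.py
python3 - <<'E'
from h import *
b=cam("scene")["image"];a=cam("top")["image"]
f=lambda im,x,y,h:cv2.resize(im[y-h:y+h,x-h:x+h],(400,400),interpolation=cv2.INTER_CUBIC)
cv2.imwrite("pics/b7.png",np.hstack([f(b,275,195,40),f(b,255,190,120)])[:,:,::-1])
E
```

```text
t 17.75 pos [499.4 174.5 235.9] head 62.93 tilt 0.04 F [ 0.1  0.3 -0.4] T [-0.01  0.    0.04] w 85.5 g 0.0 j [ 0.27  0.06  1.38 -0.    1.7  -0.83]
```

View pics/b7.png

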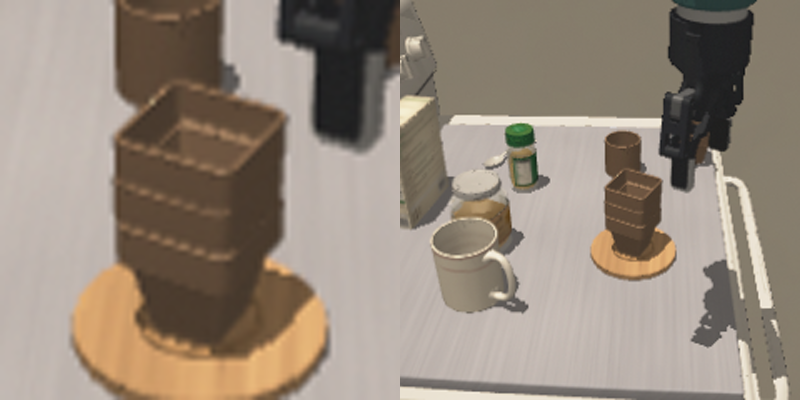

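The left panel shows three bands stacked flush and level, with seams near rows 195 and 245. In the right panel the mug, jars and round ramekin are undisturbed, and the gripper is clear.

```bash
python3 -c "from plant import manip;print(manip.finish_job())"
```

```text
the job is handed in; nothing more can be done
None
```

Both loose square ramekins are nested on the stack, fully home and level; I left the six-sided and round ones and the bystanders alone, and handed the job in at about 18 s.

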